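Reset the tripped breaker of the pager charging dock

TASK

One bay of the pager charging dock has tripped: its breaker button has popped up in its well and shows its red collar, while the other two are home. Using only your fingertips, switch the dock off at its green rocker (near half, with the ring, fully down), then reach into the well and press the popped button fully home so that it stays, then switch the dock on again (far half, with the bar, fully down). Leave the other two bays, the pagers and everything lying about alone, pick nothing up, and finish clear of the dock.

Things in the scene. Friction and masses are not known exactly. Their poses are not given: they have to be found in the camera images.
- dock: Pager charging dock, fixed: low grey tray 152 mm deep (x), 290 mm wide (y). Origin: centre of its underside, on the worktop; x from its front edge to its back (away from the robot within 0.25 rad), y left, z up. In it side by side, tops 45 mm above the worktop: a grey switch module at y = -102 mm (right end), three white bays at y = -34, 34, 102 mm (which bay is where changes).
- rocker (a joint): Dock's mains switch: green V-shaped rocker, 58 mm (along dock x) x 31 mm, pin across its middle at dock x -22, y -102 mm, height 41 mm. -0.14 to 0.14 rad. Positive: far half (white bar) down = ON, as at the start; negative: near half (white ring) down = OFF. Lowered half lies level 46.5 mm above the worktop, raised end 54 mm. Stays where left; 4 N pressed 20 mm from the pin moves it.
- rocker_near (a point): Point on top of the rocker's near half (white ring, towards the robot), 20 mm from the pin; moves with the rocker. Press down here to switch off.
- rocker_far (a point): Point on top of the rocker's far half (white bar), 20 mm from the pin; moves with the rocker. Press down here to switch on.
- bay_a: White charging bay 142 x 66 x 37 mm, fixed in the dock, axes parallel to the dock's; origin: centre of its underside, 8 mm above the worktop. Round breaker well at bay x -34 mm: 48 mm across, its grey collar (57 mm outside) rising to 48 mm above the worktop, its floor at 19 mm. Pager slot at bay x +44 mm, with a black pager in it.
- breaker_a (a joint): Breaker button of bay_a, upright in the middle of its well: black cap 17 mm across with a red collar (26 mm) round its foot. 0 m = popped out (tripped, collar shows, cap's top 31 mm above the worktop); 0.007 = home (collar hidden, top at 24 mm). Slides straight down against about 4 N to a hard stop at 0.007; stays where left. One of the three is popped at the start, two are home.
- breaker_a_top (a point): Centre of the top of the cap of breaker_a; moves with the button.
- bay_b: White charging bay 142 x 66 x 37 mm, fixed in the dock, axes parallel to the dock's; origin: centre of its underside, 8 mm above the worktop. Round breaker well at bay x -34 mm: 48 mm across, its grey collar (57 mm outside) rising to 48 mm above the worktop, its floor at 19 mm. Pager slot at bay x +44 mm, with a black pager in it.
- breaker_b (a joint): Breaker button of bay_b, upright in the middle of its well: black cap 17 mm across with a red collar (26 mm) round its foot. 0 m = popped out (tripped, collar shows, cap's top 31 mm above the worktop); 0.007 = home (collar hidden, top at 24 mm). Slides straight down against about 4 N to a hard stop at 0.007; stays where left. One of the three is popped at the start, two are home.
- breaker_b_top (a point): Centre of the top of the cap of breaker_b; moves with the button.
- bay_c: White charging bay 142 x 66 x 37 mm, fixed in the dock, axes parallel to the dock's; origin: centre of its underside, 8 mm above the worktop. Round breaker well at bay x -34 mm: 48 mm across, its grey collar (57 mm outside) rising to 48 mm above the worktop, its floor at 19 mm. Pager slot at bay x +44 mm, empty.
- breaker_c (a joint): Breaker button of bay_c, upright in the middle of its well: black cap 17 mm across with a red collar (26 mm) round its foot. 0 m = popped out (tripped, collar shows, cap's top 31 mm above the worktop); 0.007 = home (collar hidden, top at 24 mm). Slides straight down against about 4 N to a hard stop at 0.007; stays where left. One of the three is popped at the start, two are home.
- breaker_c_top (a point): Centre of the top of the cap of breaker_c; moves with the button.
- pager_a_mid (a point): Centre of the loose black pager (17 x 51 x 54 mm) that stands upright in the slot of bay_a; its top is 73 mm above the worktop, 78 mm behind the middle of the well.
- pager_b_mid (a point): Centre of the loose black pager (17 x 51 x 54 mm) that stands upright in the slot of bay_b; its top is 73 mm above the worktop, 78 mm behind the middle of the well.
- marker: Loose bystander: blue and white marker pen lying on the worktop beside the dock, 134 mm long, 17 mm thick; origin under its middle.
- badge: Loose bystander: white and blue identity badge in its clear holder, 122 x 62 x 9 mm, lying flat between the dock and the robot; origin under its middle.
- notes: Loose bystander: pad of yellow sticky notes, 75 x 75 x 16 mm, lying flat to the left of the dock; origin under its middle.
- thermometer: Loose bystander: white infra-red thermometer gun lying on its side at the left, 150 x 142 x 36 mm; origin under its middle.

How it is judged:
On the way, in this order (a step that is already met when the one before it is completed fails the run):
1. the dock is switched off: rocker's near half down (value of joint rocker below -0.105 rad), for 0.2 s.
2. the popped breaker is pressed home while the dock is off (value of joint breaker_a above 0.006 m and value of joint rocker below -0.105 rad), for 0.2 s.
3. the dock is switched on again with the breaker home (value of joint breaker_a above 0.006 m and value of joint rocker above 0.105 rad), for 0.2 s.
At the end, for the whole second after the job is handed in: The rocker is on (far half down, joint above 0.105 of 0.14 rad), all three breaker buttons are home (each joint above 6 of 7 mm), and the pagers stand still in their slots (all of step 3 and value of joint each of breaker_b, breaker_c above 0.006 m and linear speed of each of pager_a, pager_b below 0.02 m/s); the robot touches nothing.
It fails at once if a pager is lifted, carried or shifted (by more than 12 mm) (distance of any of pager_a_mid, pager_b_mid from where it was at the start of the episode above 0.012 m).
It fails at once if a bay whose breaker has not tripped is pressed (with more than 4 N), on its button or its casing (contact force between any of bay_b, bay_c and the fingers above 4 N).
It fails at once if a thing lying round the dock is moved (by more than 15 mm) (distance of any of marker, badge, notes, thermometer from where it was at the start of the episode above 0.015 m).
It also fails if it takes over 51 s, if anything falls off the work surface, if the arm or the gripper's body presses on something with over 40 N, if the wrist force passes 120 N, or if a joint passes its speed limit or range.

ROBOT

A 7-joint arm with a two-finger parallel gripper is mounted at the origin on a cart in front of the work surface, level with it; the furniture and walls round the work are solid. World frame = base frame: x ahead of the robot, y to its left, z up, the work surface at z = 0. Lengths are in m, angles in rad, forces in N, time in s.
With the tool pointing down it reaches from about 0.4 to 0.85 m from the base axis. Payload 10.4 kg.
Tool frame: the origin (TCP) lies between the finger pads; the fingertips stand 22 mm ahead of it and the grasp point (between the pads) lies 3 mm ahead of it; z points along the fingers, y is the line along which they close (so a half turn about z gives the same grasp; the last joint's range is limited). The gripper opens to 85 mm and grips with 20 to 120 N. Pads are 22 mm wide; open, the fingers measure 114 mm over their backs; the gripper's body (76 mm by 85 mm) begins 54 mm behind the grasp point. The pads swing forward as they close: fully open they stand 13 mm farther back than shut.
Start: joints at [-1.353, 0.332, -0.065, 1.46, 0.022, 1.35, -0.088], TCP at [0.149, 0.607, 0.253] pointing down, gripper open.
Joint ranges: [-2.6, 2.6], [-0.5, 2.12], [-1.47, 1.34], [0.16, 2.42], [-1.27, 4.41], [0.06, 2.06], [-2.6, 2.6]. Speed limits (rad/s): [2.22, 2.22, 2.79, 2.79, 3.14, 3.14, 3.14].

INTERFACE

Orientations are given as a unit quaternion [x, y, z, w].
In Python, from workcell import manip, camera, ticket, boxes_of, outline_of gives the robot as it stands.
- The arm moves only by the tool carry_out, never from a script. Its argument "deltas" is a list of rows, each a list of 5 numbers: the shift along the tool's x, y, z as a fraction of full scale, then the turn about the tool's z as a fraction of full scale, then the opening, from -1 (shut) to 1 (fully open), so that 0 is half open. In form: [[tx, ty, tz, spin, gripper], ...]. A call has 1 to 20 rows; each row is the pose to reach, as a shift and turn from the pose commanded when the call began, along the tool's axes at that moment; what a row does not reach only later rows make up. Full scale, the value 1, is 150 mm for a shift and 30 degrees for a turn. A row lasts 1/8 s, in which the tool goes at most 62.5 mm and 10.7 degrees, less where a joint would pass 70% of its speed; a pose out of reach is approached as far as the arm can. A call with a number of a shift or a turn outside -1 to 1 is refused whole. A call with a gripper value outside its range is refused whole. The fingers move at their own pace and stop on an object; "force" is the grip in N (left out, the last holds). Time passes only in rows, so rows that repeat a pose let the fingers close. It gives the time, the measured TCP pose, the force, the opening and the grip force at its end, in the units of the state.
- manip.get_obs(): the state, without advancing time (a new reading comes with each control period).
- camera(name): name is "scene" or "top" or "wrist"; returns a dict with "img" (480x640x3 uint8, red, green, blue), "depth" (480x640 float32, m along the optical axis (not along the pixel's ray), 0 where there is no reading), "vertical_fov" (degrees; the focal length in pixels is half the picture's height over the tangent of half this angle, whatever the lens; pixels are square), "cx", "cy" (the principal point, pixels), "k1" (the pictures are not rectified: a ray, as slopes to the right and down, at radius r is drawn at 1 + k1 r^2 times it, then the intrinsics apply), "R" (3x3) and "t" (3): a world point X has camera coordinates R X + t. Camera axes: x right, y down, z forward; pixel columns grow to the right and rows downward; lengths in m; the calibration is good to about 2 mm. A picture is of the moment at which its call begins.
- ticket.hand_in(): hands the job in; it is judged then, once.
Trained networks look in a picture, given as the dict that the camera call returned (one of the last four; its "shot" number tells which), for a name from the list of things; names that differ only in an ending like _2 or _b are one class to them, and where a whole thing is asked for, a point or a joint stands for the part that bears it (a point fixed in the world has none). Each returns a list of dicts, best first, with "conf" (0 to 1); they miss things now and then, are a little off and sometimes report something else, mostly with a low value. They report only what shows in the picture. A call takes as long as a camera call.
- boxes_of(query, picture): "position" ([x, y, z] in m, in world coordinates, good to about 4 mm: the middle of the surface that is visible of it).
- outline_of(query, picture): "region" (480x640 bool, what is visible of it).
The state is a dict: "clock": time; "joint_pos": joint angles; "joint_velocities": joint speeds; "tau": joint torques, N m; "position": TCP position; "ee_rot": TCP orientation; "ft_force": force on the tool from outside, world axes, zero at the start; "torque": the same for the moment, N m; "grip_width": opening from 0.0 (shut) to 1.0 (fully open); "grasp_force": force on a finger pad.
Only numpy, scipy, OpenCV 4.12 (cv2) and the standard library are available. Lean on these libraries where they do the work, as an engineer would, in place of code of your own. Each camera call takes 0.05 s, during which the arm holds its last target. There are 200 camera calls.

## Working session

There is one attempt and no reset: what is moved stays moved. The work goes in short steps, Python scripts to look and compute and a tool call to move; the robot and the scene stay as the last step left them, time stands still between calls to the robot, and variables do not carry over. Pictures are saved under pics/ and viewed, at most 10 in all, crops included, and the job is handed in when it is done.

Besides the shell and the picture viewer there is one more tool, called after ">>>" as a command line: name --pt "numbers of a row" for each row, then --argument value for the rest. carry_out: Moves the arm, as the interface text tells. Its arguments: {"type":"object","properties":{"deltas":{"type":"array","items":{"type":"array","items":{"type":"number"}}},"force":{"type":"number"}},"required":["deltas"]}

```bash
mkdir -p pics
cat > h.py <<'E'
import numpy as np, cv2
from workcell import manip, camera, ticket, boxes_of, outline_of
def save(c,n): cv2.imwrite('pics/'+n,cv2.cvtColor(c['img'],cv2.COLOR_RGB2BGR))
def pix2w(c,uv,depth=None):
    f=240/np.tan(np.radians(c['vertical_fov'])/2)
    d=np.array([(uv[0]-c['cx'])/f,(uv[1]-c['cy'])/f]); s=d.copy()
    for _ in range(20): s=d/(1+c['k1']*(s@s))
    z=c['depth'][int(round(uv[1])),int(round(uv[0]))] if depth is None else depth
    return c['R'].T@(np.array([s[0]*z,s[1]*z,z])-c['t'])
def w2pix(c,X):
    f=240/np.tan(np.radians(c['vertical_fov'])/2)
    p=c['R']@np.asarray(X)+c['t']; s=p[:2]/p[2]; s=s*(1+c['k1']*(s@s))
    return s*f+[c['cx'],c['cy']]
E
python3 - <<'E'
from h import *
o=manip.get_obs(); print({k:np.round(v,3) for k,v in o.items()})
for n in ['top','scene']:
    c=camera(n); save(c,n+'0.png'); print(n,c['t'],-c['R'].T@c['t'])
    for q in ['dock','rocker','rocker_near','rocker_far','breaker_a','bay_a','bay_c','pager_a_mid','marker','badge','notes','thermometer']:
        print(q,[(np.round(b['position'],3).tolist(),round(b['conf'],2)) for b in boxes_of(q,c)][:5])
E
```

```text
{'clock': np.float64(0.0), 'joint_pos': array([-1.353,  0.333, -0.065,  1.461,  0.022,  1.35 , -0.088]), 'joint_velocities': array([ 0.001,  0.   ,  0.   , -0.001, -0.   ,  0.002, -0.001]), 'tau': array([-0.0000e+00, -6.2543e+01,  4.9000e-02, -3.9161e+01,  1.6000e-02,
        1.0000e-02, -0.0000e+00]), 'position': array([0.149, 0.607, 0.253]), 'ee_rot': array([ 0.12 ,  0.993, -0.001, -0.   ]), 'ft_force': array([0.597, 0.181, 0.47 ]), 'torque': array([-0.029, -0.002, -0.029]), 'grasp_force': np.float64(0.0), 'grip_width': np.float64(0.999)}
top [0.08044486 0.53657066 1.36799506] [0.3216535  0.08305089 1.43367762]
dock [([0.567, -0.15, 0.046], 0.65), ([0.543, -0.171, 0.047], 0.22)]
rocker [([0.545, -0.172, 0.048], 0.65)]
rocker_near [([0.54, -0.173, 0.044], 0.62)]
rocker_far [([0.539, -0.169, 0.042], 0.57)]
breaker_a [([0.48, 0.02, 0.02], 0.52)]
bay_a [([0.537, -0.104, 0.045], 0.69), ([0.526, -0.04, 0.047], 0.6), ([0.505, 0.024, 0.043], 0.56)]
bay_c [([0.537, -0.104, 0.045], 0.69), ([0.526, -0.04, 0.047], 0.6), ([0.505, 0.024, 0.043], 0.56)]
pager_a_mid [([0.555, 0.042, 0.073], 0.5)]

[... 244 characters left out ...]
ock [([0.548, -0.169, 0.04], 0.91)]
rocker [([0.541, -0.176, 0.049], 0.83), ([0.488, 0.024, 0.042], 0.59)]
rocker_near [([0.54, -0.176, 0.045], 0.83)]
rocker_far [([0.54, -0.175, 0.042], 0.8)]
breaker_a [([0.476, 0.018, 0.031], 0.53)]
bay_a [([0.515, -0.038, 0.044], 0.76), ([0.488, 0.026, 0.042], 0.72), ([0.523, -0.108, 0.047], 0.65), ([0.586, -0.096, 0.064], 0.5)]
bay_c [([0.515, -0.038, 0.044], 0.76), ([0.488, 0.026, 0.042], 0.72), ([0.523, -0.108, 0.047], 0.65), ([0.586, -0.096, 0.064], 0.5)]
pager_a_mid [([0.55, 0.032, 0.068], 0.85)]
marker [([0.6, -0.26, 0.016], 0.76)]
badge [([0.402, -0.071, 0.011], 0.61)]
notes [([0.492, 0.129, 0.015], 0.94)]
thermometer [([0.463, 0.402, 0.03], 0.66)]
```

View pics/top0.png

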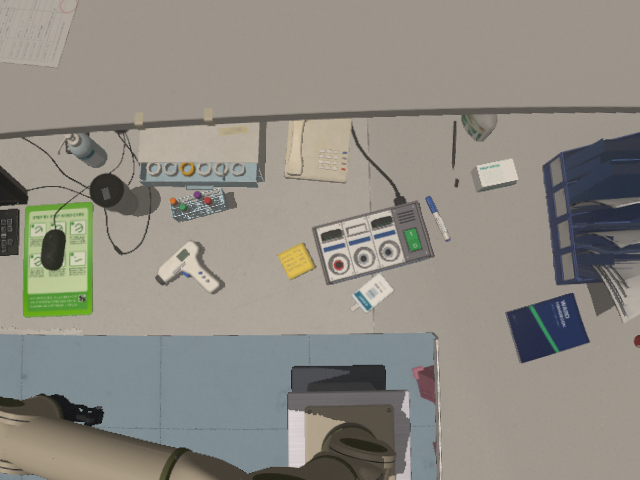

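View pics/scene0.png

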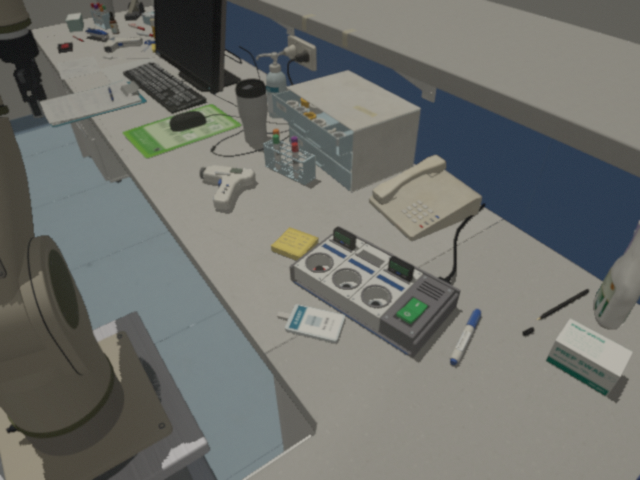

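The left-hand bay (top view ~(339,265)) shows the red collar. The rocker is at ~(412,240) and the badge lies in front of the dock. I'll shut the fingers and travel over.

>>> carry_out --pt "-0.4 -0.25 0 0 -1" --pt "-0.8 -0.5 0 0 -1" --pt "-1 -0.65 0 0 -1"

```text
clock: 1.68
position: [0.2733, 0.4747, 0.2535]
ee_rot: [0.121, 0.993, 0.0, 0.0]
ft_force: [-0.5, 0.2, 0.0]
grip_width: 0.379
grasp_force: 0.0
```

>>> carry_out --pt "-0.4 -0.25 0 0 -1" --pt "-0.8 -0.6 0 0 -1" --pt "-1 -0.9 0 0 -1"

```text
clock: 2.05
position: [0.3794, 0.3226, 0.2534]
ee_rot: [0.12, 0.993, 0.0, 0.0]
ft_force: [1.2, 0.6, -0.1]
grip_width: 0.001
grasp_force: 0.0
```

>>> carry_out --pt "-0.1 -0.4 0 -0.3 -1" --pt "-0.2 -0.8 0 -0.6 -1" --pt "-0.2 -1 0 -0.88 -1" --pt "-0.2 -1 0 -0.88 -1"

```text
clock: 2.55
position: [0.3714, 0.1699, 0.2537]
ee_rot: [-0.109, 0.994, 0.001, 0.0]
ft_force: [0.2, 0.5, 0.1]
grip_width: 0.004
grasp_force: 0.0
```

>>> carry_out --pt "-0.1 -0.4 0 0 -1" --pt "-0.1 -0.8 0 0 -1" --pt "-0.15 -1 0 0 -1"

```text
clock: 2.92
position: [0.4268, 0.0282, 0.2536]
ee_rot: [-0.108, 0.994, 0.0, 0.0]
ft_force: [0.5, 1.0, 0.1]
grip_width: 0.001
grasp_force: 0.0
```

>>> carry_out --pt "-0.1 -0.4 0 0 -1" --pt "-0.1 -0.8 0 0 -1" --pt "-0.15 -0.8 0 0 -1" --pt "-0.15 -0.8 0 0 -1"

```text
clock: 3.42
position: [0.4749, -0.0807, 0.2531]
ee_rot: [-0.11, 0.994, -0.0, -0.0]
ft_force: [-0.2, 0.3, -0.5]
grip_width: -0.001
grasp_force: 0.0
```

Run:
```python
from h import *
o=manip.get_obs(); print(o['position'],o['ee_rot'],o['clock'])
c=camera('wrist'); save(c,'w1.png'); print(-c['R'].T@c['t'])
for q in ['dock','rocker','rocker_near','rocker_far','breaker_a','bay_a','pager_a_mid','badge']:
    print(q,[(np.round(b['position'],3).tolist(),round(b['conf'],2)) for b in boxes_of(q,c)][:5])
```

```text
[ 0.47491064 -0.08071103  0.25308425] [-1.09819483e-01  9.93951503e-01 -2.05125811e-04 -2.19241243e-04] 3.425
[ 0.40919598 -0.09498658  0.37272014]
dock [([0.532, -0.168, 0.042], 0.86), ([0.525, -0.107, 0.047], 0.34)]
rocker [([0.538, -0.171, 0.051], 0.96), ([0.495, 0.022, 0.043], 0.75), ([0.408, -0.066, 0.007], 0.72)]
rocker_near [([0.54, -0.172, 0.046], 0.92)]
rocker_far [([0.537, -0.172, 0.047], 0.97)]
breaker_a [([0.478, 0.017, 0.021], 0.84), ([0.5, -0.048, 0.021], 0.71), ([0.515, -0.111, 0.02], 0.52)]
bay_a [([0.524, -0.109, 0.048], 0.83), ([0.505, -0.038, 0.045], 0.78), ([0.493, 0.028, 0.047], 0.63), ([0.538, -0.174, 0.042], 0.46), ([0.483, 0.018, 0.023], 0.41)]
pager_a_mid [([0.55, 0.039, 0.066], 0.83)]
badge [([0.407, -0.064, 0.005], 0.86), ([0.497, -0.047, 0.021], 0.38)]
```

View pics/w1.png

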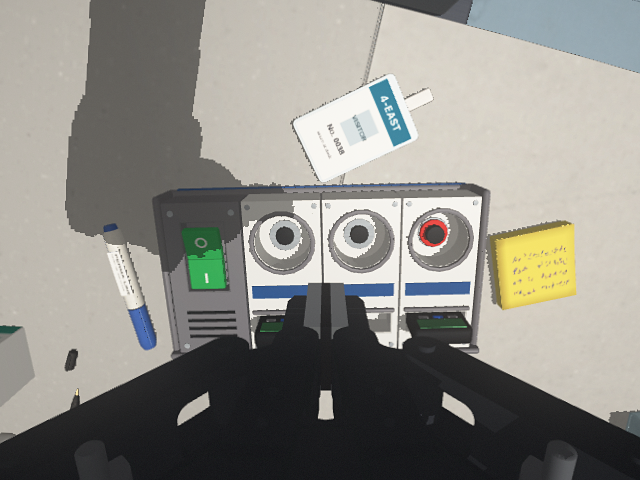

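The popped red button shows at (433,234), the home ones at (359,234) and (285,236), the rocker at (204,259) with ring half nearer the robot (top of the picture) and bar half at (207,277). I'll fit the dock pose from these.

```bash
cat >> h.py <<'E'
def atz(c,uv,z):
    a=pix2w(c,uv,1.0); o=-c['R'].T@c['t']; return o+(a-o)*(z-o[2])/(a[2]-o[2])
E
python3 - <<'E'
from h import *
c=camera('wrist'); im=c['img'].astype(int)
g=((im[...,1]>im[...,0]+50)&(im[...,1]>im[...,2]+20)).astype(np.uint8)
g[:, :150]=0; g[:,260:]=0
u,v=np.nonzero(g)[::-1]; (ce,wh,an)=cv2.minAreaRect(np.stack([u,v],1).astype(np.float32)); print('rock',ce,wh,an,atz(c,ce,.048))
r=((im[...,0]>150)&(im[...,1]<90)).astype(np.uint8); u,v=np.nonzero(r)[::-1]
ce=cv2.minAreaRect(np.stack([u,v],1).astype(np.float32))[0]; print('red',ce,atz(c,ce,.026))
red=atz(c,ce,.026)
# button caps: dark blobs near guesses
P=[]
for (x,y),z in [((285,236),.024),((359,234),.024),((433,234),.031)]:
    w=(im[y-14:y+15,x-14:x+15].sum(2)<200).astype(np.uint8)
    n,l,s,cc=cv2.connectedComponentsWithStats(w); k=l[14,14]; p=cc[k]+[x-14,y-14]; P.append(atz(c,p,z)); print(p,s[k],P[-1])
d=P[2]-P[0]; yaw=np.arctan2(-d[0],d[1]); print('yaw',yaw,np.linalg.norm(d)/.136)
R=np.array([[np.cos(yaw),-np.sin(yaw)],[np.sin(yaw),np.cos(yaw)]])
# bay order y=102,34,-34 -> dock centre
m=np.mean(P,0)[:2]; O=m-R@[-.034,.034]; print('O',O)
for n,q in dict(near=(-.042,-.102),far=(-.002,-.102),btn=(-.034,.102),pin=(-.022,-.102)).items(): print(n,np.round(O+R@q,4))
o=manip.get_obs(); q=o['ee_rot']; from scipy.spatial.transform import Rotation as Ro
T=Ro.from_quat(q).as_matrix(); print(T.round(3))
E
```

```text
rock (205.7162322998047, 258.79730224609375) (63.951202392578125, 36.66097640991211) 80.53767395019531 [ 0.54114316 -0.17197     0.048     ]
red (433.8000793457031, 233.60003662109375) [0.48105778 0.02074207 0.026     ]
[284.94871795 236.38888889] [  6   6  17  18 234] [ 0.51366335 -0.11000432  0.024     ]
[359.18695107 233.90966123] [  0   0  29  29 797] [ 0.49663248 -0.04478282  0.024     ]
[433.17010309 234.09793814] [  0   0  29  29 776] [0.48057631 0.01863983 0.031     ]
yaw 0.2517418524645034 0.9780536588681433
O [ 0.53835481 -0.06984165]
near [ 0.5231 -0.1791]
far [ 0.5618 -0.1691]
btn [0.48   0.0205]
pin [ 0.5425 -0.1741]
[[-0.976 -0.218  0.   ]
 [-0.218  0.976  0.   ]
 [-0.     0.    -1.   ]]
```

>>> carry_out --pt "-0.1 -0.4 0 -0.05 -1" --pt "-0.17 -0.69 0 -0.05 -1" --pt "-0.17 -0.69 0.4 -0.05 -1" --pt "-0.17 -0.69 0.7 -0.05 -1" --pt "-0.17 -0.69 0.95 -0.05 -1" --pt "-0.17 -0.69 0.95 -0.05 -1" --pt "-0.17 -0.69 0.95 -0.05 -1"

```text
clock: 4.8
position: [0.5225, -0.1778, 0.1123]
ee_rot: [-0.123, 0.992, -0.0, 0.001]
ft_force: [0.2, -0.4, 1.3]
grip_width: 0.0
grasp_force: 0.0
```

Run:
```python
from h import *
o=manip.get_obs(); print(o['position'],o['ft_force'])
c=camera('wrist'); save(c,'w2.png')
for n,p in dict(near=(.522,-.177,.052),far=(.561,-.168,.0465)).items(): print(n,w2pix(c,p))
```

```text
[ 0.52246647 -0.17783857  0.11227825] [ 0.19178098 -0.36839603  1.25294528]
near [326.59963595 267.76788488]
far [324.99456015 336.24540114]
```

View pics/w2.png

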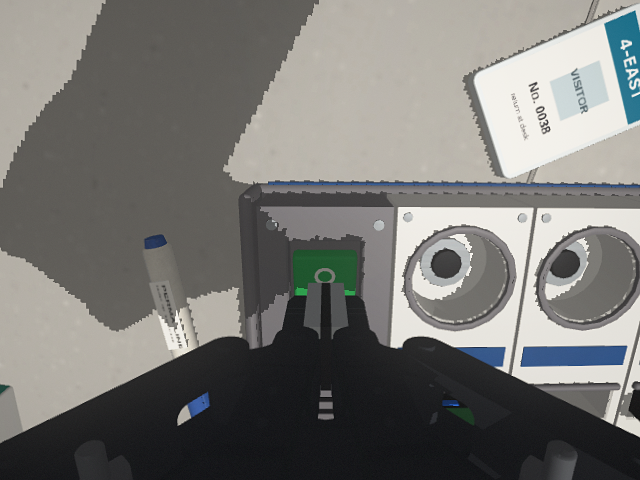

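Fingers are centred over the near half (ring at ~(324,275), tips just behind it in the picture). Press down gradually.

>>> carry_out --pt "0 0 0.15 0 -1" --pt "0 0 0.22 0 -1" --pt "0 0 0.26 0 -1" --pt "0 0 0.29 0 -1" --pt "0 0 0.3 0 -1" --pt "0 0 0.3 0 -1" --pt "0 0 0.3 0 -1"

```text
clock: 5.72
position: [0.5218, -0.178, 0.0682]
ee_rot: [-0.122, 0.992, 0.001, 0.0]
ft_force: [-14.7, 3.7, 30.3]
grip_width: 0.002
grasp_force: 15.3
```

>>> carry_out --pt "0 0 0 0 -1" --pt "0 0 0 0 -1" --pt "0 0 -0.3 0 -1" --pt "0 0 -0.6 0 -1" --pt "0.1 0.4 -0.6 0 -1" --pt "0.1 0.8 -0.6 0 -1" --pt "0.1 1 -0.6 0 -1" --pt "0.1 1 -0.6 0 -1"

```text
clock: 6.72
position: [0.4707, -0.0332, 0.1563]
ee_rot: [-0.125, 0.992, 0.001, 0.001]
ft_force: [0.2, -0.7, -0.1]
grip_width: -0.0
grasp_force: 0.0
```

Run:
```python
from h import *
o=manip.get_obs(); print(o['position'],o['ft_force'])
c=camera('wrist'); save(c,'w3.png')
for n,p in dict(btn=(.48,.0205,.031),pin=(.541,-.172,.046)).items(): print(n,w2pix(c,p))
for q in ['breaker_a','rocker']: print(q,[(np.round(b['position'],3).tolist(),round(b['conf'],2)) for b in boxes_of(q,c)][:5])
```

```text
[ 0.47071743 -0.03316046  0.15627689] [ 0.21138996 -0.71150465 -0.13082829]
btn [400.74482446 265.17431415]
pin [ 84.13299539 289.90522917]
breaker_a [([0.497, -0.049, 0.023], 0.69), ([0.517, -0.11, 0.023], 0.67), ([0.479, 0.016, 0.022], 0.66), ([0.489, -0.055, 0.043], 0.43)]
rocker [([0.537, -0.171, 0.049], 0.56)]
```

View pics/w3.png

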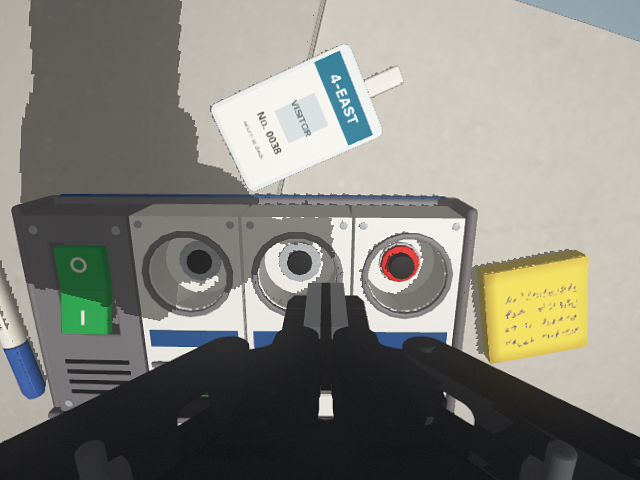

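Rocker now shows its near half down (long foreshortened ring half, 62–115 × 245–335). Red button at (401,265), matching my prediction of (401,265). Moving above it and part way down.

>>> carry_out --pt "-0.15 0.33 0 0 -1" --pt "-0.15 0.33 0.2 0 -1" --pt "-0.15 0.33 0.4 0 -1" --pt "-0.15 0.33 0.45 0 -1" --pt "-0.15 0.33 0.45 0 -1"

```text
clock: 7.5
position: [0.4807, 0.0168, 0.0885]
ee_rot: [-0.122, 0.993, -0.0, -0.0]
ft_force: [1.1, 0.8, 0.2]
grip_width: 0.002
grasp_force: 0.0
```

Run:
```python
from h import *
o=manip.get_obs(); print(o['position'],o['ft_force'])
c=camera('wrist'); save(c,'w4.png')
print(w2pix(c,(.48,.0205,.031)))
th=np.linspace(0,2*np.pi,8)[:-1]
print([w2pix(c,(.48+.0285*np.cos(t),.0205+.0285*np.sin(t),.048)).round().tolist() for t in th+.25])
```

```text
[0.48065436 0.01684517 0.08851708] [1.06632792 0.84727787 0.2203969 ]
[332.50209793 271.06648053]
[[333.0, 344.0], [383.0, 322.0], [398.0, 271.0], [363.0, 227.0], [303.0, 228.0], [268.0, 272.0], [283.0, 322.0]]
```

View pics/w4.png

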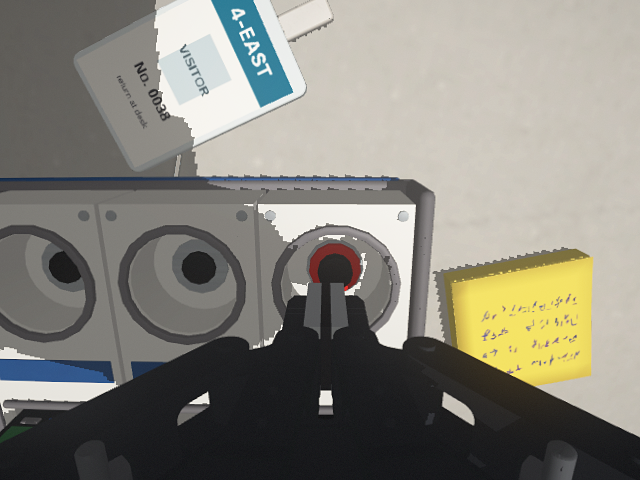

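Well collar centre ~(336,285), fingers at column 326: 4–5 mm more to the left is needed. Then press.

>>> carry_out --pt "0 0.035 0 0 -1" --pt "0 0.035 0.12 0 -1" --pt "0 0.035 0.2 0 -1" --pt "0 0.035 0.25 0 -1" --pt "0 0.035 0.28 0 -1" --pt "0 0.035 0.29 0 -1" --pt "0 0.035 0.29 0 -1" --pt "0 0.035 0.29 0 -1"

```text
clock: 8.55
position: [0.4791, 0.0231, 0.0459]
ee_rot: [-0.123, 0.992, 0.001, -0.0]
ft_force: [-9.8, 0.7, 21.8]
grip_width: -0.0
grasp_force: 10.6
```

>>> carry_out --pt "0 0 0.005 0 -1" --pt "0 0 0.005 0 -1" --pt "0 0 -0.3 0 -1" --pt "0 0 -0.7 0 -1" --pt "0 -0.4 -0.7 0 -1" --pt "0 -0.7 -0.7 0 -1" --pt "0 -0.7 -0.7 0 -1"

```text
clock: 9.43
position: [0.505, -0.0828, 0.1503]
ee_rot: [-0.12, 0.993, -0.001, 0.001]
ft_force: [0.7, 0.7, 0.2]
grip_width: -0.001
grasp_force: 0.0
```

Run:
```python
from h import *
o=manip.get_obs(); print(o['position'],o['ft_force'])
c=camera('wrist'); save(c,'w5.png')
```

```text
[ 0.50502448 -0.08279341  0.15032824] [0.71031695 0.66455492 0.21942491]
```

View pics/w5.png

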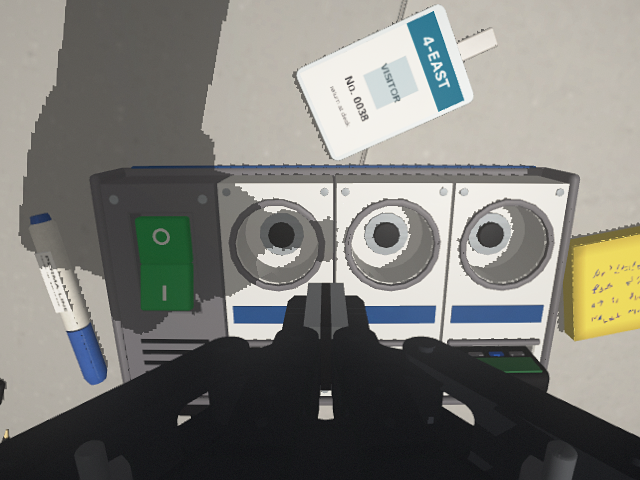

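All three buttons are home (red collar gone, (490,235)) and the rocker is off. On to the far half (bar at (165,293)).

>>> carry_out --pt "-0.1 -0.35 0 0 -1" --pt "-0.22 -0.64 0 0 -1" --pt "-0.22 -0.64 0.2 0 -1" --pt "-0.22 -0.64 0.35 0 -1" --pt "-0.22 -0.64 0.35 0 -1"

```text
clock: 10.1
position: [0.5592, -0.1625, 0.0957]
ee_rot: [-0.123, 0.992, 0.001, -0.002]
ft_force: [-0.9, -0.6, 0.6]
grip_width: -0.001
grasp_force: 0.0
```

>>> carry_out --pt "0 -0.035 0.0 0 -1" --pt "0 -0.035 0.09 0 -1" --pt "0 -0.035 0.14 0 -1" --pt "0 -0.035 0.17 0 -1" --pt "0 -0.035 0.195 0 -1" --pt "0 -0.035 0.195 0 -1" --pt "0 -0.035 0.195 0 -1"

```text
clock: 10.98
position: [0.5621, -0.1689, 0.0686]
ee_rot: [-0.123, 0.992, 0.0, 0.001]
ft_force: [1.8, 1.3, 5.9]
grip_width: 0.004
grasp_force: 2.9
```

>>> carry_out --pt "0 0 0.01 0 -1" --pt "0 0 0.015 0 -1" --pt "0 0 0.015 0 -1" --pt "0 0 0.015 0 -1"

```text
clock: 11.48
position: [0.5623, -0.169, 0.0682]
ee_rot: [-0.123, 0.992, 0.001, 0.001]
ft_force: [-6.4, 4.9, 27.5]
grip_width: 0.003
grasp_force: 13.9
```

>>> carry_out --pt "0 0 -0.3 0 -1" --pt "0 0 -0.7 0 -1" --pt "0.4 0.3 -0.8 0 -1" --pt "0.4 0.3 -0.8 0 -1" --pt "0.4 0.3 -0.8 0 -1"

```text
clock: 12.1
position: [0.4915, -0.1395, 0.1859]
ee_rot: [-0.123, 0.992, 0.001, 0.0]
ft_force: [0.0, -1.0, 0.4]
grip_width: 0.0
grasp_force: 0.0
```

Run:
```python
from h import *
c=camera('wrist'); save(c,'w6.png')
```

```text
(no output)
```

View pics/w6.png

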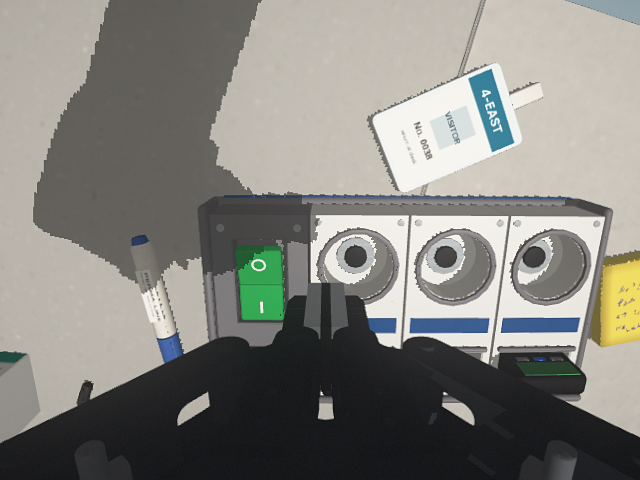

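Buttons all home. I'll check the rocker's tilt (235–285 × 246–322) with depth before handing in.

Run:
```python
from h import *
for n in ['wrist','top']:
    c=camera(n)
    for t in np.arange(-26,27,4)/1000:
        p=np.array([.5415,-.1728])+t*np.array([.969,.247])
        uv=w2pix(c,[*p,.048]); u,v=np.round(uv).astype(int)
        print(n,t,uv.round(),pix2w(c,uv,float(np.median(c['depth'][v-1:v+2,u-4:u+5])))[2].round(4))
```

```text
wrist -0.026 [259. 247.] 0.0498
wrist -0.022 [260. 253.] 0.0526
wrist -0.018 [260. 258.] 0.0517
wrist -0.014 [260. 264.] 0.0501
wrist -0.01 [260. 269.] 0.0494
wrist -0.006 [261. 275.] 0.0476
wrist -0.002 [261. 280.] 0.0462
wrist 0.002 [261. 286.] 0.0454
wrist 0.006 [261. 291.] 0.0457
wrist 0.01 [262. 296.] 0.0452
wrist 0.014 [262. 301.] 0.0457
wrist 0.018 [262. 307.] 0.0457
wrist 0.022 [263. 312.] 0.0458
wrist 0.026 [263. 317.] 0.0454
top -0.026 [416. 250.] 0.5666
top -0.022 [416. 248.] 0.5667
top -0.018 [415. 247.] 0.567
top -0.014 [415. 245.] 0.5674
top -0.01 [414. 244.] 0.5671
top -0.006 [414. 242.] 0.5678
top -0.002 [413. 241.] 0.568
top 0.002 [413. 239.] 0.5658
top 0.006 [413. 238.] 0.5637
top 0.01 [412. 236.] 0.5422
top 0.014 [412. 235.] 0.5418
top 0.018 [411. 233.] 0.5293
top 0.022 [411. 232.] 0.5296
top 0.026 [410. 231.] 0.5156
```

Depth shows the far half level and the near end raised, so the rocker is on. Raising a bit more and handing in.

>>> carry_out --pt "0 0 -0.3 0 -1" --pt "0 0 -0.4 0 -1" --pt "0 0 -0.4 0 -1" --pt "0 0 -0.4 0 -1"

```text
clock: 12.75
position: [0.4918, -0.14, 0.2445]
ee_rot: [-0.123, 0.992, -0.0, -0.001]
ft_force: [0.4, -0.1, 0.1]
grip_width: 0.002
grasp_force: 0.0
```

```bash
python3 -c "
from workcell import ticket
print(ticket.hand_in())"
```

```text
the job is handed in; nothing more can be done
None
```

I switched the dock off, pressed the tripped left-hand breaker home, switched the dock back on and left the arm clear. The job is handed in at about 13 s of the 51 s allowed; the hand-in returned no verdict, but the last picture and depth reading showed all three buttons home and the rocker on.

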